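# Lid the roll pail and hold the retainer bar out over it

### The arm

A 7-joint arm with a two-finger parallel gripper is mounted at the origin on the work surface. World frame = base frame: x ahead of the robot, y to its left, z up, the work surface at z = 0. Lengths are in m, angles in degrees, forces in N, time in s.
With the tool pointing down it reaches from about 0.4 to 0.75 m from the base axis. Payload 19.5 kg.
Tool frame: the origin (TCP) lies at the very end of the fingers, on their centre line; the grasp point (between the pads) lies 19 mm behind it; z points along the fingers, y is the direction in which the jaws open and shut (so a half turn about z gives the same grasp; the last joint's range is limited). The gripper opens to 85 mm and grips with 20 to 120 N. Pads are 22 mm wide; open, the fingers measure 114 mm over their backs; the gripper's body (76 mm by 85 mm) begins 54 mm behind the grasp point. The pads swing forward as they close: fully open they stand 13 mm farther back than shut.
Start: joints at [-77.561, 40.479, -1.581, 85.061, 1.261, 54.483, -4.326], TCP at [0.147, 0.556, 0.231] pointing down, gripper open.
Joint ranges: [-155.06, 155.06], [-18.47, 123.98], [-90, 86.84], [0, 140.48], [-83.41, 263.41], [0, 116], [-161.91, 161.91]. Speed limits (degrees/s): [108.29, 108.29, 147.25, 147.25, 172.46, 172.46, 172.46].

### API

Orientations are given as [roll, pitch, yaw] about the fixed x, y, z axes, in that order (R = Rz(yaw) Ry(pitch) Rx(roll)).
In Python, from workcell import state, snapshot, calibration, finish_job gives the robot as it stands.
- The arm moves only by the shell command python3 -m creep 'ROWS' [FORCE]. ROWS is JSON, one flat list of numbers, 5 for each row, row after row: the shift along the tool's x, y, z in cm, then the turn about the tool's z in degrees, then the finger opening in cm, from 0 to 8.54. A call has 1 to 12 rows; each row shifts and turns the pose as measured when the row begins, along the tool's axes as they then stand; what a row does not reach is not made up. A row lasts 1/12 s, in which the tool goes at most 41.7 mm and 7.16 degrees, less where a joint would pass 70% of its speed; a pose out of reach is approached as far as the arm can. A call is refused whole if a number of a shift passes 4.17 or a number of a turn 7.16, either way. A call with a gripper value outside its range is refused whole. The fingers move at their own pace and stop on an object; FORCE is the grip in N (left out, the last holds). Time passes only in rows, so rows that do not move let the fingers close. It gives the time, the measured TCP pose, the force and the opening at its end, in the units of the state.
- state(): the state, without advancing time (a new reading comes with each control period).
- snapshot(name): name is "scene" or "top"; returns the picture (384x512x3 uint8, red, green, blue); there is no depth.
- calibration(name): a dict with "vertical_fov" (degrees; the focal length in pixels is half the picture's height over the tangent of half this angle, whatever the lens; pixels are square), "cx", "cy" (the principal point, pixels), "extrinsics" (4x4, takes a point from world to camera coordinates). Camera axes: x right, y up, looking along -z (the intrinsics and any distortion apply to the point x, -y, -z); pixel columns grow to the right and rows downward; lengths in m; the calibration is good to about 2 mm. A picture is of the moment at which its call begins. calibration takes no time and is no camera call.
- finish_job(): hands the job in, once; it reports no verdict.
The state is a dict: "t": time; "joint_pos": joint angles; "dq": joint speeds; "joint_torque": joint torques, N m; "tcp_pos": TCP position; "ee_rot": TCP orientation; "ft_force": force on the tool from outside, world axes, zero at the start; "moment": the same for the moment, N m; "opening": finger opening in m.
Only numpy, scipy, OpenCV 4.12 (cv2) and the standard library are available. Lean on these libraries where they do the work, as an engineer would, in place of code of your own. Each camera call takes 0.05 s, during which the arm holds its last target.

### The job

Set the larger loose lid gently (do not drop it) on the pail of rolls so that it sits fully seated and level, and let go of it. Then push the release button on the sleeve all the way down, and pull the telescoping retainer bar by its upright post past the first stop, out over the lid to its second stop, the hard end. The bar springs back, so finish while still gripping the post with the bar held fully out, the lid still seated and clear of the bar, and leave the other things on the table where they are.

Things in the scene. Friction and masses are not known exactly. Their poses are not given: they have to be found in the camera images.
- pail_rim (a point): centre of the mouth of the white round pail of bread rolls, at its rim, 112 mm above the table. Rim 124 mm across outside, mouth 114 mm; fixed on a metal tray (the carrier) bolted down. Axes: z up; the sleeve and bar lie along y, above the pail's centre line, the sleeve on the +y side, and the bar draws out towards -y
- lid_center (a point): the pail's lid: the larger of two round white lids, at half its 41 mm height, z up. Flange 132 mm across, 6 mm thick; under it a plug 109 mm across, 7 mm deep; on it an upright round knob 24 mm across, 28 mm tall, from 7.5 mm below to 20.5 mm above this point. The flange's underside is 13.5 mm below it, so seated it is 13.5 mm above the rim's centre. 0.1 to 0.17 kg
- button (a joint): travel (m) of the round black release button on top of the sleeve: 0 up, 0.008 fully down. Moves straight down against about 2.5 N of friction and stays where it is pushed, no spring. Until it is down by more than about 5 mm it locks the bar
- button_top (a point): centre of the top of that button, 24 mm across, standing 11 mm proud of its housing when up, 200 mm above the table; 205 mm to the +y side of the pail's centre. It moves down with the button
- bar (a joint): how far (m) the telescoping retainer bar is drawn out of its sleeve: 0 home (locked, 2 mm of play), 0.2 the second stop, a hard end. The first stop is a click at 0.09 to 0.11, about 8 to 12 N to pull through, where the bar would rest by itself. A spring of 2 N (home) to 3.6 N (second stop) draws the bar back when let go
- post_center (a point): on the bar's upright round steel post, by which it is pulled: 22 mm across, free from 17 mm below this point to 24 mm above it (its top). Moves with the bar, 214 mm above the table; at home 130 mm to the +y side of the pail's centre. Axes as pail_rim's: it pulls out straight along -y. The bar, 18 mm thick, passes 14 mm above a seated lid's knob
- small_lid_center (a point): small round white lid, 84 mm across, 41 mm high, same shape as the big lid but belonging to another tub; bystander. This point is its centre
- shaker_center (a point): small glass shaker, 40 mm across, 75 mm high; bystander, centre
- jar_center (a point): white jar, 80 mm across, 120 mm high; bystander, centre
- can_center (a point): labelled can, 74 mm across, 100 mm high; bystander, centre
- bowl_center (a point): steel bowl, 120 mm across, 50 mm high; bystander, centre
- spoon_center (a point): spoon lying flat; bystander, near the middle of its length
- carton_center (a point): cardboard carton 130 x 100 x 90 mm; bystander, centre
Things that resemble listed ones, but are neither listed nor needed, are in the scene too. What is shaped like the part that bears lid_center but orange or red is not meant.

How it is judged (in metres and radians):
On the way, in this order (a step that is already met when the one before it is completed fails the run):
1. the lid sits seated and level on the pail, released and at rest (horizontal distance between lid_center and pail_rim below 0.006 m and z of lid_center in the frame of pail_rim between 0.01 and 0.0165 m and angle between lid_center's own z axis and vertical below 0.04 rad and contact force between the fingers and lid below 0.1 N and linear speed of lid below 0.02 m/s), for 0.2 s.
2. the release button is pushed down (value of joint button above 0.006 m), for 0.1 s.
3. the bar is pulled to its second stop, gripped in the fingers (value of joint bar above 0.194 m and contact force between the fingers and bar above 10 N), for 0.2 s.
At the end, for the whole second after the job is handed in: the bar is at its second stop (drawn out more than 194 mm of 200) and still, gripped in the fingers (over 10 N in all); the lid is centred on the rim within 6 mm, seated within 3 mm and level within 2.3 degrees, touched by neither bar nor fingers; the button is down more than 6 mm (all of step 3 and horizontal distance between lid_center and pail_rim below 0.006 m and z of lid_center in the frame of pail_rim between 0.01 and 0.0165 m and angle between lid_center's own z axis and vertical below 0.04 rad and value of joint button above 0.006 m and velocity of joint bar between -0.01 and 0.01 m/s and contact force between bar and lid below 0.2 N and contact force between the fingers and lid below 0.1 N); the arm keeps its last pose, push and grip.
It fails at once if the lid is dropped (it falls freely faster than 0.6 m/s) (contact force between the fingers and lid below 0.05 N and linear speed of lid above 0.6 m/s).
It fails at once if a bystander is moved more than 40 mm (distance of any of small_lid_center, shaker_center, jar_center, can_center, bowl_center, spoon_center, carton_center from where it was at the start of the episode above 0.04 m).
It also fails if it takes over 72 s, if anything falls off the work surface, if the arm or the gripper's body presses on something with over 40 N, if the wrist force passes 120 N, or if a joint passes its speed limit or range.

## Working session

There is one attempt and no reset: what is moved stays moved. The work goes in short steps, Python scripts to look and compute and a shell command to move; the robot and the scene stay as the last step left them, time stands still between calls to the robot, and variables do not carry over. Pictures are saved under pics/ and viewed, and the job is handed in when it is done.

```bash
mkdir -p pics; ls
python3 - <<'E'
from workcell import state,snapshot,calibration
import cv2
for n in("scene","top"):
    im=snapshot(n); cv2.imwrite(f"pics/{n}0.png",im[:,:,::-1])
    print(n,calibration(n))
print(state())
E
```

```text
pics
scene {'vertical_fov': 42.88864804683094, 'cx': 261.3317933842756, 'cy': 187.86298601695302, 'extrinsics': array([[ 0.32883311,  0.94429356, -0.01335898, -0.08060401],
       [-0.76458173,  0.27450157,  0.58314978,  0.38206797],
       [ 0.55433164, -0.18154492,  0.81225481, -1.82809725],
       [ 0.        ,  0.        ,  0.        ,  1.        ]])}
top {'vertical_fov': 51.67847493306531, 'cx': 250.90901802717164, 'cy': 186.7697834440411, 'extrinsics': array([[ 2.53259958e-02, -9.99672875e-01,  3.56890688e-03,
        -1.11846361e-01],
       [ 9.94810972e-01,  2.55544001e-02,  9.84789480e-02,
        -5.56476847e-01],
       [-9.85379343e-02,  1.05631030e-03,  9.95132735e-01,
        -1.15945078e+00],
       [ 0.00000000e+00,  0.00000000e+00,  0.00000000e+00,
         1.00000000e+00]])}
{'t': 0.1, 'joint_pos': array([-77.56071525,  40.50760479,  -1.58286538,  85.0822613 ,
         1.26139095,  54.4815403 ,  -4.32740086]), 'dq': array([-0.08411089,  0.00377425,  0.01849787, -0.08552203, -0.00681068,
       -0.01252173, -0.05050788]), 'joint_torque': array([ 2.35979933e-03, -8.84283543e+01,  1.23738136e+00, -2.36452442e+01,
        1.71939447e-02,  5.06037235e-03, -5.37797041e-05]), 'tcp_pos': array([0.14709674, 0.55562317, 0.23089952]), 'ee_rot': array([-1.79945985e+02,  1.97079712e-03,  1.65170800e+02]), 'ft_force': array([-0.25050006,  0.13719645,  0.92000388]), 'moment': array([-0.03492371, -0.01397817, -0.0056672 ]), 'opening': 0.08558523645128474}
```

View pics/scene0.png

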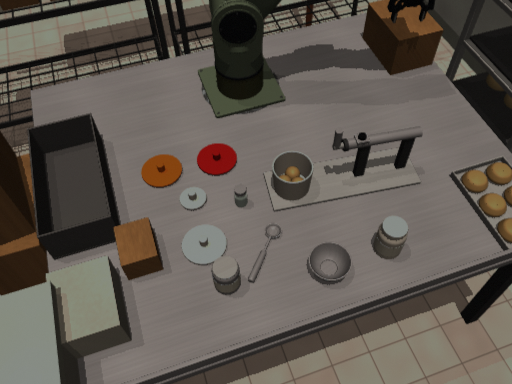

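View pics/top0.png

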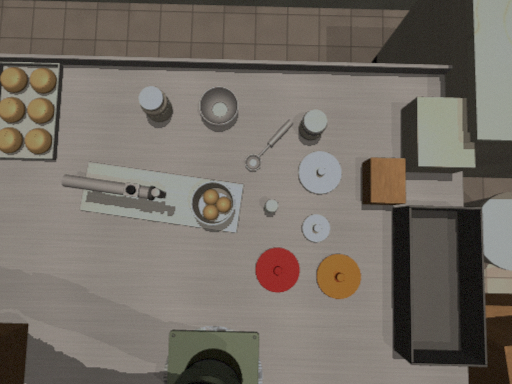

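The top view shows these candidates:
- Big white lid, top (320,173), scene (204,243).
- Small white lid, top (316,228), a bystander.
- Red lid, top (278,270), and orange lid, top (339,276), both decoys.

The pail is at top (214,204), and the sleeve, button and post are at about (130,188) and (158,193). I choose the white lid at (320,173) and will check it in close crops.

```bash
cat > h.py <<'E'
import numpy as np,cv2
from workcell import state,snapshot,calibration
def cam(n):
    c=calibration(n);f=192/np.tan(np.radians(c["vertical_fov"]/2));return f,c["cx"],c["cy"],np.array(c["extrinsics"])
def ray(n,u,v):
    f,cx,cy,E=cam(n);d=np.array([(u-cx)/f,-(v-cy)/f,-1.]);R=E[:3,:3];return -R.T@E[:3,3],R.T@d
def atz(n,u,v,z):
    o,d=ray(n,u,v);return o+d*(z-o[2])/d[2]
def proj(n,p):
    f,cx,cy,E=cam(n);q=E[:3,:3]@np.array(p)+E[:3,3];return cx+f*q[0]/-q[2],cy-f*q[1]/-q[2]
def crop(im,x0,y0,w,h,s,fn):
    cv2.imwrite(fn,cv2.resize(im[y0:y0+h,x0:x0+w,::-1],None,fx=s,fy=s,interpolation=cv2.INTER_CUBIC))
E
python3 - <<'E'
from h import *
im=cv2.imread("pics/top0.png")[:,:,::-1];s=cv2.imread("pics/scene0.png")[:,:,::-1]
crop(im,50,140,200,100,4,"pics/t_bar.png");crop(im,285,140,70,60,8,"pics/t_lid.png")
crop(s,260,115,170,100,4.5,"pics/s_bar.png");crop(s,170,215,80,60,8,"pics/s_lid.png")
E
```

```text
(no output)
```

View pics/t_bar.png

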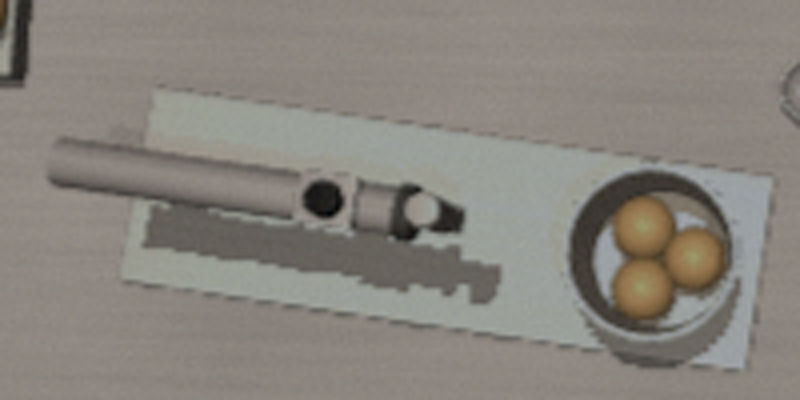

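View pics/t_lid.png

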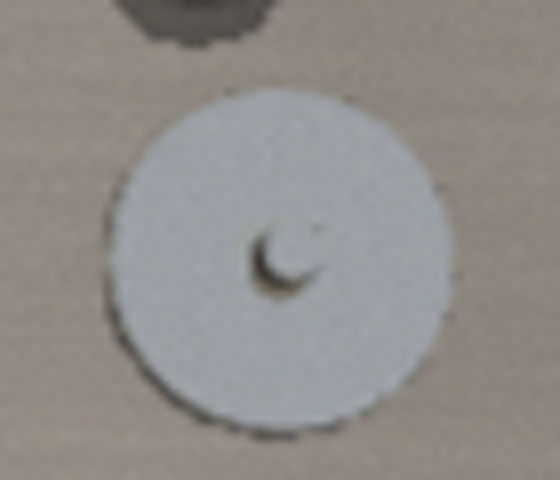

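View pics/s_bar.png

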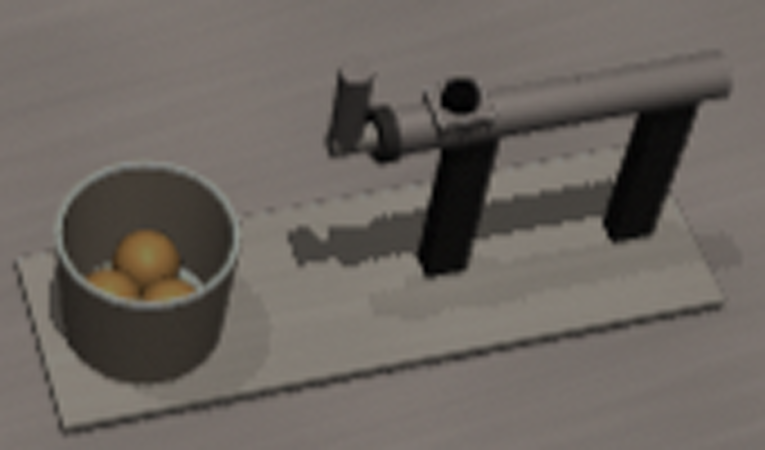

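View pics/s_lid.png

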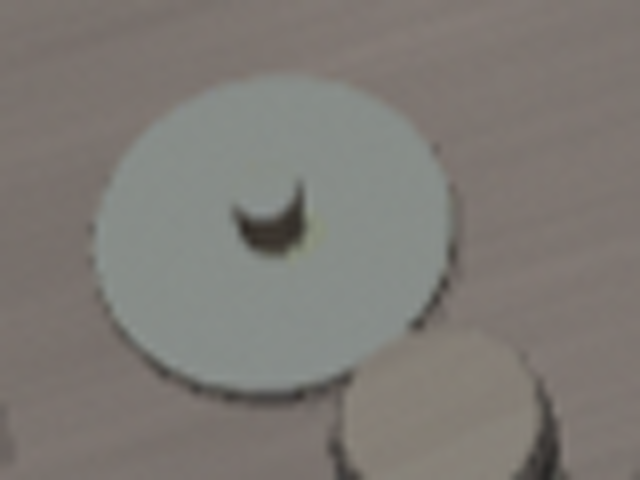

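```bash
cat > fit.py <<'E'
from h import *
from scipy.optimize import least_squares
obs=[("top","rim",(214.1,202.9)),("top","but",(131,189)),("top","post",(155.3,192.3)),("scene","rim",(292.7,167)),("scene","but",(362.2,136.2)),("scene","post",(338.7,131.4))]
def pts(p):
    x,y,a=p;d=np.array([np.cos(a),np.sin(a)]);q=np.array([x,y])
    return dict(rim=[*q,.112],but=[*(q+.205*d),.2],post=[*(q+.13*d),.238])
def r(p):
    P=pts(p);return np.concatenate([np.subtract(proj(n,P[k]),uv) for n,k,uv in obs])
s=least_squares(r,[.6,0.,1.5]);print(s.x[:2],np.degrees(s.x[2]),r(s.x).reshape(-1,2).round(2));print({k:np.round(v,4) for k,v in pts(s.x).items()})
for n,k,uv in obs: print(n,k,atz(n,*uv,pts(s.x)[k][2]).round(4))
for n,seed in(("top",(315,165)),("scene",(200,255))):
    im=cv2.imread(f"pics/{n}0.png");hsv=cv2.cvtColor(im,cv2.COLOR_BGR2HSV)
    m=np.zeros((386,514),np.uint8)
    g=im[:,:,0].astype(int)-im[:,:,2]  # bluish vs
    b=cv2.floodFill(cv2.GaussianBlur(im,(3,3),0),m,seed,0,(14,)*3,(14,)*3,4|cv2.FLOODFILL_FIXED_RANGE|cv2.FLOODFILL_MASK_ONLY|(255<<8))
    mm=m[1:-1,1:-1];c=max(cv2.findContours(mm,0,1)[0],key=cv2.contourArea)
    e=cv2.fitEllipse(cv2.convexHull(c));print(n,e,atz(n,*e[0],.013).round(4))
E
python3 fit.py
```

```text
[0.50477059 0.00674643] 82.97634115459375 [[-1.26 -0.55]
 [-0.65 -0.54]
 [ 0.52 -0.81]
 [-1.12 -0.35]
 [-0.53 -0.78]
 [-0.47 -0.6 ]]
{'rim': array([0.5048, 0.0067, 0.112 ]), 'but': array([0.5298, 0.2102, 0.2   ]), 'post': array([0.5207, 0.1358, 0.238 ])}
top rim [0.5033 0.0032 0.112 ]
top but [0.5285 0.2085 0.2   ]
top post [0.5187 0.137  0.238 ]
scene rim [0.5071 0.0094 0.112 ]
scene but [0.5331 0.2103 0.2   ]
scene post [0.5232 0.1361 0.238 ]
top ((319.8213195800781, 171.7487335205078), (40.79801559448242, 41.80508804321289), 134.69143676757812) [ 0.6119 -0.3062  0.013 ]
scene ((203.60980224609375, 243.31515502929688), (38.65692901611328, 44.23477554321289), 73.57244873046875) [ 0.6112 -0.3053  0.013 ]
```

```bash
cat > ov.py <<'E'
from h import *
def circ(n,c,r,N=72):
    return np.array([proj(n,[c[0]+r*np.cos(t),c[1]+r*np.sin(t),c[2]]) for t in np.linspace(0,2*np.pi,N)])
def overlay(im,n,circles,x0,y0,w,h,s):
    o=cv2.resize(im[y0:y0+h,x0:x0+w,::-1],None,fx=s,fy=s,interpolation=cv2.INTER_CUBIC)
    for c,r,col in circles:
        p=((circ(n,c,r)-[x0,y0]+.5)*s-.5).round().astype(int)
        cv2.polylines(o,[p],True,col,1)
    return o
if __name__=="__main__":
    a=cv2.imread("pics/top0.png")[:,:,::-1];b=cv2.imread("pics/scene0.png")[:,:,::-1]
    T=overlay(a,"top",[((.5033,.0032,.112),.062,(0,255,0)),((.5033,.0032,.112),.057,(0,255,0)),((.5048,.0067,.112),.062,(0,0,255))],184,174,60,60,6)
    S=overlay(b,"scene",[((.5071,.0094,.112),.062,(0,255,0)),((.5071,.0094,.112),.057,(0,255,0)),((.5048,.0067,.112),.062,(0,0,255))],263,140,60,60,6)
    cv2.imwrite("pics/ov1.png",np.hstack([T,S]))
E
python3 ov.py
```

```text
(no output)
```

View pics/ov1.png

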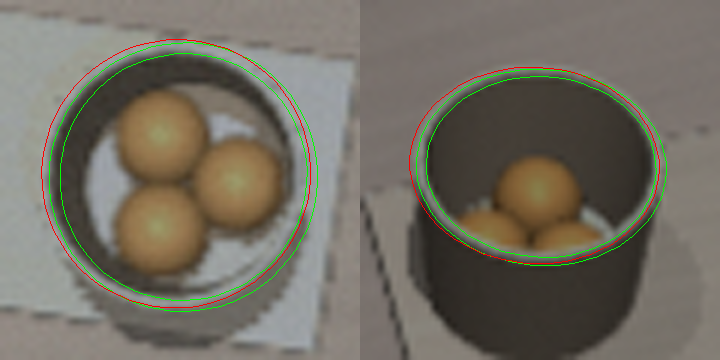

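The crops confirm the choice: it is the plain white disc, 42 px across (about 132 mm), with a knob. The two cameras agree on (0.612, -0.306). The pail is near (0.505, 0.006) and the bar axis points along about 83°. First I raise the tool and turn it so that its yaw is 83°.

```bash
python3 -m creep '[0,0,-0.7,7,6, 0,0,-0.7,7,6, 0,0,-0.7,7,6, 0,0,-0.7,7,6, 0,0,-0.7,7,6, 0,0,-0.7,7,6, 0,0,-0.7,7,6, 0,0,-0.7,7,6, 0,0,-0.7,7,6, 0,0,-0.7,7,6, 0,0,-0.7,7,6, 0,0,-0.7,5,6]' 40
cat >> h.py <<'E'
from scipy.spatial.transform import Rotation as Rn
def go(target,yaw=None):
    s=state();R=Rn.from_euler("xyz",s["ee_rot"],degrees=True).as_matrix()
    print("t",s["t"],"tcp",s["tcp_pos"].round(4),"rot",s["ee_rot"].round(1),"open",round(s["opening"],4),"F",s["ft_force"].round(1),"J",s["joint_pos"].round(0))
    print("tool cm",(R.T@(np.array(target)-s["tcp_pos"])*100).round(2), "turn", None if yaw is None else round((s["ee_rot"][2]-yaw+180)%360-180,2))
E
python3 -c "
from h import *
go([.45,.2,.3],83)"
```

```text
t: 1.1
tcp_pos: [0.1464, 0.5541, 0.3145]
ee_rot: [-179.9, 0.6, 81.1]
ft_force: [-0.6, 0.7, 0.2]
opening: 0.0596
t 1.1 tcp [0.1464 0.5541 0.3145] rot [-179.9    0.6   81.1] open 0.0596 F [-0.6  0.7  0.2] J [-90.  38.  25.  77. -16.  69. -73.]
tool cm [-30.28  35.47   1.67] turn -1.88
```

```bash
python3 -m creep '[-2.5,2.95,0.12,0,6, -2.5,2.95,0.12,0,6, -2.5,2.95,0.12,0,6, -2.5,2.95,0.12,0,6, -2.5,2.95,0.12,0,6, -2.5,2.95,0.12,0,6, -2.5,2.95,0.12,0,6, -2.5,2.95,0.12,0,6, -2.5,2.95,0.12,0,6, -2.5,2.95,0.12,0,6, -2.5,2.95,0.12,0,6, -2.5,2.95,0.12,0,6]'
python3 -c "
from h import *
go([.6115,-.3058,.2],83)"
```

```text
t: 2.1
tcp_pos: [0.4532, 0.1914, 0.2993]
ee_rot: [-179.7, 0.6, 81.5]
ft_force: [1.0, 0.8, -0.1]
opening: 0.06
t 2.1 tcp [0.4532 0.1914 0.2993] rot [-179.7    0.6   81.5] open 0.06 F [ 1.   0.8 -0.1] J [-40.  31.  23.  95. -13.  58. -21.]
tool cm [-46.74  23.04  10.3 ] turn -1.47
```

```bash
python3 -m creep '[-3.6,1.77,0,0,6, -3.6,1.77,0,0,6, -3.6,1.77,0,0,6, -3.6,1.77,0,0,6, -3.6,1.77,0,0,6, -3.6,1.77,0,0,6, -3.6,1.77,0,0,6, -3.6,1.77,0,0,6, -3.6,1.77,0,0,6, -3.6,1.77,0,0,6, -3.6,1.77,0,0,6, -3.6,1.77,0,-1.5,6]'
python3 -c "
from h import *
go([.6115,-.3058,.1],83)"
```

```text
t: 3.1
tcp_pos: [0.6025, -0.2856, 0.2997]
ee_rot: [-179.4, 0.5, 83.2]
ft_force: [0.3, 0.8, -0.5]
opening: 0.0599
t 3.1 tcp [ 0.6025 -0.2856  0.2997] rot [-179.4    0.5   83.2] open 0.0599 F [ 0.3  0.8 -0.5] J [ 16.  48.  18.  54. -13.  79.  24.]
tool cm [-1.72  1.35 19.98] turn 0.15
```

```bash
python3 -m creep '[-0.43,0.34,2.5,0,6, -0.43,0.34,2.5,0,6, -0.43,0.34,2.5,0,6, -0.43,0.34,2.5,0,6, 0,0,2.5,0,6, 0,0,2.5,0,6, 0,0,2.5,0,6, 0,0,2.5,0,6, 0,0,0,0,6]'
python3 - <<'E'
from h import *
go([.6115,-.3058,.017],83)
b=snapshot("scene");a=snapshot("top")
crop(b,150,180,120,110,3.3,"pics/a1.png");crop(a,265,110,120,110,3.3,"pics/a2.png")
cv2.imwrite("pics/a.png",np.hstack([cv2.imread("pics/a1.png"),cv2.imread("pics/a2.png")]))
E
```

```text
t: 3.85
tcp_pos: [0.6108, -0.3197, 0.0874]
ee_rot: [-179.4, 0.8, 82.7]
ft_force: [-0.6, 1.2, -0.5]
opening: 0.0594
t 3.85 tcp [ 0.6108 -0.3197  0.0874] rot [-179.4    0.8   82.7] open 0.0594 F [-0.6  1.2 -0.5] J [ 19.  62.  16.  65. -16.  55.  28.]
tool cm [ 1.48 -0.03  7.03] turn -0.32
```

View pics/a.png

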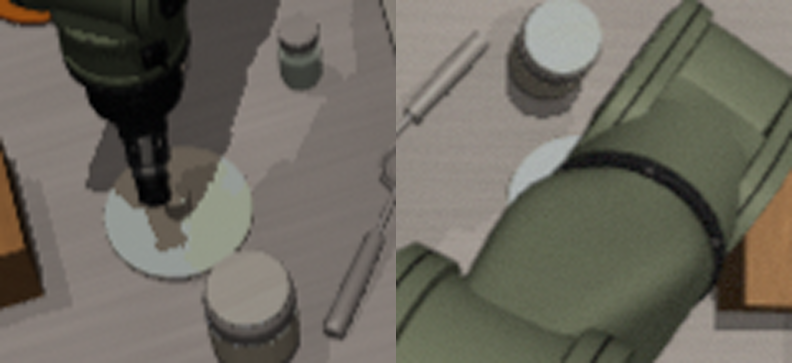

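```bash
python3 -m creep '[0.5,0,0,0,6, 0.5,0,0,0,6, 0.48,0,0,0,6, 0,0,1,0,6, 0,0,1,0,6, 0,0,0,0,6, 0,0,0,0,6]'
python3 - <<'E'
from h import *
go([.6115,-.3058,.017],83)
b=snapshot("scene")
crop(b,165,205,80,70,8,"pics/b1.png")
E
```

```text
t: 4.53
tcp_pos: [0.6177, -0.3053, 0.0776]
ee_rot: [179.8, 1.0, 82.8]
ft_force: [0.2, -0.4, 0.1]
opening: 0.0601
t 4.5333 tcp [ 0.6177 -0.3053  0.0776] rot [179.8   1.   82.8] open 0.0601 F [ 0.2 -0.4  0.1] J [ 17.  62.  15.  67. -16.  52.  27.]
tool cm [-0.02 -0.63  6.06] turn -0.23
```

View pics/b1.png

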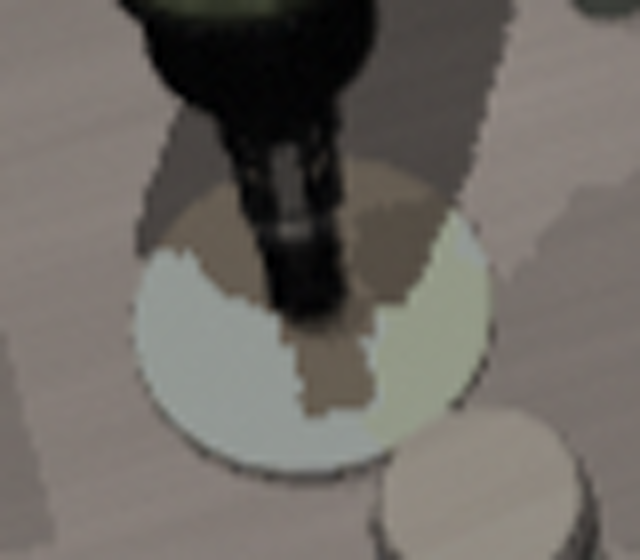

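```bash
python3 -m creep '[0,-0.3,1,0,6, 0,-0.3,1,0,6, 0,0,1,0,6, 0,0,0.5,0,6, 0,0,0,0,6]'
python3 -c "
from h import *
go([.6115,-.3058,.017],83)"
```

```text
t: 5.0
tcp_pos: [0.6117, -0.3062, 0.0412]
ee_rot: [179.8, 1.1, 82.7]
ft_force: [0.3, 0.3, 1.6]
opening: 0.0604
t 5.0 tcp [ 0.6117 -0.3062  0.0412] rot [179.8   1.1  82.7] open 0.0604 F [0.3 0.3 1.6] J [ 18.  64.  15.  69. -17.  48.  28.]
tool cm [ 0.08 -0.03  2.42] turn -0.28
```

```bash
python3 -m creep '[0.05,0,0.8,0,6, 0,0,0.8,0,6, 0,0,0.6,0,6, 0,0,0,0,6, 0,0,0,0,6]'
python3 -c "
from h import *
go([.6115,-.3058,.017],83)"
```

```text
t: 5.42
tcp_pos: [0.6123, -0.3063, 0.0172]
ee_rot: [179.8, 1.1, 82.7]
ft_force: [0.1, 0.2, -0.2]
opening: 0.06
t 5.4167 tcp [ 0.6123 -0.3063  0.0172] rot [179.8   1.1  82.7] open 0.06 F [ 0.1  0.2 -0.2] J [ 18.  66.  14.  69. -17.  46.  28.]
tool cm [ 0.04 -0.08  0.02] turn -0.28
```

```bash
python3 -m creep '[0,0,0,0,4, 0,0,0,0,3, 0,0,0,0,2.4, 0,0,0,0,2, 0,0,0,0,1.5, 0,0,0,0,1.5, 0,0,0,0,1.5, 0,0,0,0,1.5]' 50
python3 -c "
from h import *
go([.6115,-.3058,.017],83)"
```

```text
t: 6.08
tcp_pos: [0.6127, -0.3064, 0.0182]
ee_rot: [179.7, 1.1, 82.7]
ft_force: [0.3, 0.1, -1.6]
opening: 0.0224
t 6.0833 tcp [ 0.6127 -0.3064  0.0182] rot [179.7   1.1  82.7] open 0.0224 F [ 0.3  0.1 -1.6] J [ 18.  66.  14.  69. -17.  46.  28.]
tool cm [ 0.05 -0.13  0.12] turn -0.27
```

```bash
python3 -m creep '[0,0,-0.8,0,1.5, 0,0,-1,0,1.5, 0,0,-1,0,1.5, 0,0,-1.5,0,1.5, 0,0,-1.5,0,1.5, 0,0,0,0,1.5, 0,0,0,0,1.5]'
python3 - <<'E'
from h import *
go([.505,.007,.25],83)
crop(snapshot("scene"),150,180,110,90,7,"pics/c1.png")
E
```

```text
t: 6.67
tcp_pos: [0.6128, -0.3054, 0.0836]
ee_rot: [179.6, 1.1, 82.7]
ft_force: [-0.2, -0.1, -1.8]
opening: 0.022
t 6.6667 tcp [ 0.6128 -0.3054  0.0836] rot [179.6   1.1  82.7] open 0.022 F [-0.2 -0.1 -1.8] J [ 17.  61.  15.  68. -16.  52.  28.]
tool cm [ 29.28 -14.53 -17.33] turn -0.28
```

View pics/c1.png

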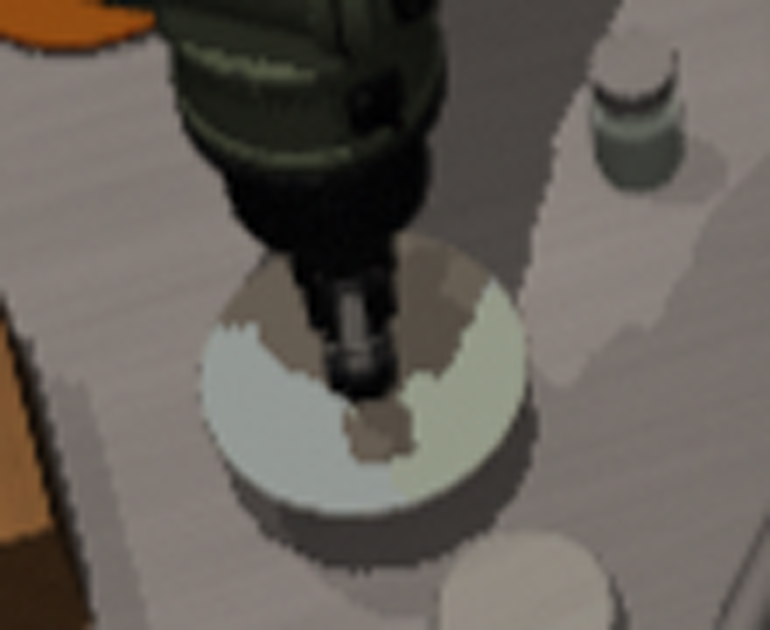

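```bash
python3 -m creep '[0,0,-2,0,1.5, 0,0,-2,0,1.5, 1.5,-0.75,-2,0,1.5, 2.5,-1.25,-1.5,0,1.5, 2.5,-1.25,-1,0,1.5, 2.5,-1.25,0,0,1.5, 2.5,-1.25,0,0,1.5, 2.5,-1.25,0,0,1.5, 2.5,-1.25,0,0,1.5, 2.5,-1.25,0,0,1.5, 1.5,-0.75,0,0,1.5, 0,0,0,0,1.5]'
python3 - <<'E'
from h import *
go([.505,.007,.18],83)
E
```

```text
t: 7.72
tcp_pos: [0.5295, -0.0781, 0.1611]
ee_rot: [-179.9, 1.1, 82.6]
ft_force: [-0.6, 0.9, -2.6]
opening: 0.0223
t 7.7167 tcp [ 0.5295 -0.0781  0.1611] rot [-179.9    1.1   82.6] open 0.0223 F [-0.6  0.9 -2.6] J [ -5.  44.  18.  99. -18.  40.  15.]
tool cm [ 8.09 -3.53 -2.04] turn -0.41
```

```bash
python3 -m creep '[0,0,-1.2,0,1.5, 1.6,-0.7,-0.8,0,1.5, 1.6,-0.7,0,0,1.5, 1.6,-0.7,0,0,1.5, 1.6,-0.7,0,0,1.5, 1.2,-0.7,0,0,1.5, 0,0,0,0,1.5, 0,0,0,0,1.5]'
python3 - <<'E'
from h import *
go([.505,.007,.18],83)
b=snapshot("scene");crop(b,245,110,95,85,8,"pics/d1.png");cv2.imwrite("pics/d_s.png",b[:,:,::-1])
a=snapshot("top");crop(a,165,150,100,90,7,"pics/d2.png");cv2.imwrite("pics/d_t.png",a[:,:,::-1])
E
```

```text
t: 8.38
tcp_pos: [0.5034, 0.0039, 0.1778]
ee_rot: [-179.7, 1.2, 82.6]
ft_force: [0.9, 0.0, -1.1]
opening: 0.0224
t 8.3833 tcp [0.5034 0.0039 0.1778] rot [-179.7    1.2   82.6] open 0.0224 F [ 0.9  0.  -1.1] J [-16.  41.  20. 104. -19.  39.   7.]
tool cm [ 0.33  0.12 -0.23] turn -0.44
```

View pics/d1.png

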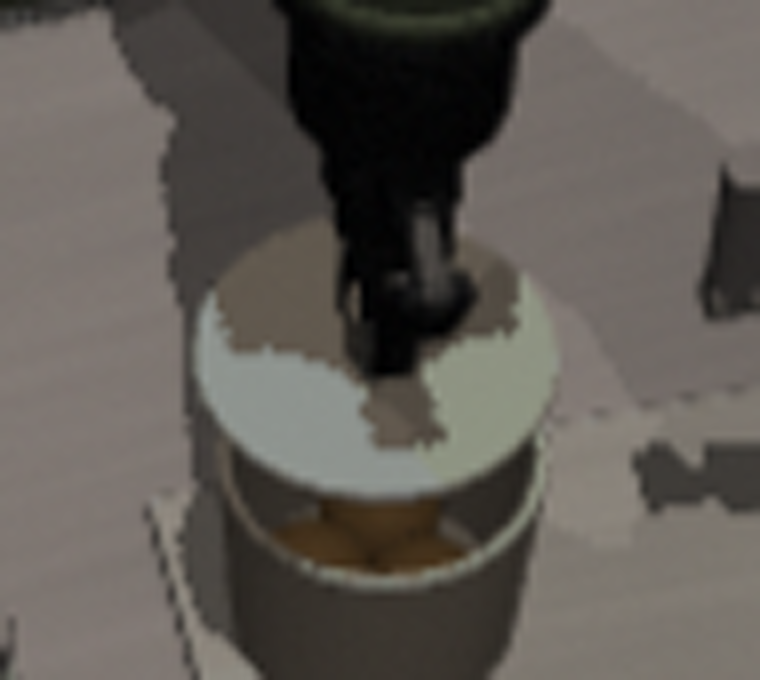

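View pics/d2.png

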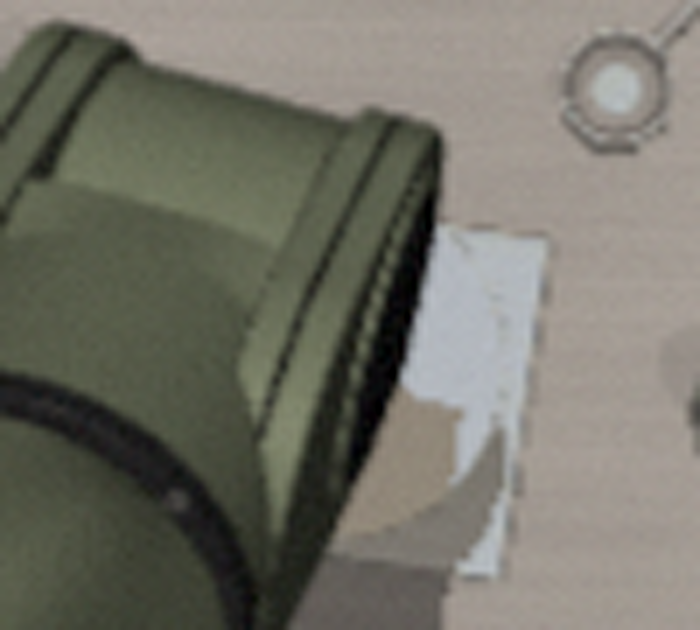

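Run:
```python
from ov import *
b=cv2.imread("pics/d_s.png")[:,:,::-1]
c=(.5071,.0094,.112)
o1=overlay(b,"scene",[((.5034,.0039,.1726),.066,(0,255,0)),(c,.062,(0,0,255)),(c,.057,(0,0,255))],260,125,65,65,6)
o2=overlay(b,"scene",[((.5054,.0064,.1726),.066,(0,255,0)),((.5048,.0067,.112),.062,(0,0,255))],260,125,65,65,6)
cv2.imwrite("pics/d3.png",np.hstack([o1,o2]))
```

```text
(no output)
```

View pics/d3.png

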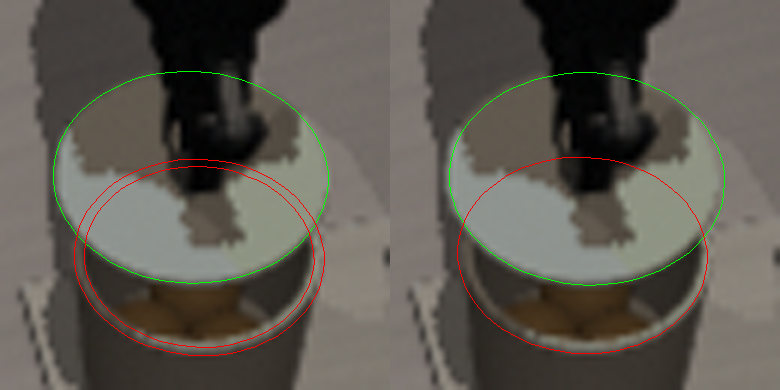

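```bash
cat > ef.py <<'E'
from ov import *
from scipy.ndimage import map_coordinates,gaussian_filter
from scipy.optimize import minimize
def fit(fn,n,z,r,c0,arc,sign,span=.008,step=.0005):
    g=gaussian_filter(cv2.cvtColor(cv2.imread(fn),cv2.COLOR_BGR2GRAY).astype(float),.5)
    t=np.linspace(*np.radians(arc),90);f,cx,cy,E=cam(n)
    def P(x,y,rr):
        q=np.c_[x+rr*np.cos(t),y+rr*np.sin(t),np.full(90,z)]@E[:3,:3].T+E[:3,3]
        return cy-f*q[:,1]/-q[:,2],cx+f*q[:,0]/-q[:,2]
    best=[]
    for dx in np.arange(-span,span+1e-9,step):
        for dy in np.arange(-span,span+1e-9,step):
            x,y=c0[0]+dx,c0[1]+dy
            d=map_coordinates(g,P(x,y,r-.002),order=1)-map_coordinates(g,P(x,y,r+.002),order=1)
            v=np.abs(d).mean() if sign==0 else np.clip(sign*d,-10,25).mean()
            best.append((v,x,y))
    best.sort(reverse=True);b=np.array(best[:8]);return b[0].round(4),b[:,1:].mean(0).round(4)
if __name__=="__main__":
    print("rim outer scene",fit("pics/scene0.png","scene",.112,.062,(.506,.008),(0,360),1))
    print("rim outer scene front",fit("pics/scene0.png","scene",.112,.062,(.506,.008),(-80,80),1))
    print("mouth scene",fit("pics/scene0.png","scene",.112,.057,(.506,.008),(0,360),-1))
    print("rim outer top",fit("pics/top0.png","top",.112,.062,(.504,.005),(0,360),0))
    print("mouth top",fit("pics/top0.png","top",.112,.057,(.504,.005),(45,280),-1))
    print("mouth top full",fit("pics/top0.png","top",.112,.057,(.504,.005),(0,360),-1))
    print("lid scene at hover",fit("pics/d_s.png","scene",.1726,.066,(.504,.005),(-60,100),1), fit("pics/d_s.png","scene",.1726,.066,(.504,.005),(0,360),0))
    print("lid scene0",fit("pics/scene0.png","scene",.013,.066,(.6115,-.3058),(0,360),1))
    print("lid top0",fit("pics/top0.png","top",.013,.066,(.6115,-.3058),(0,360),1))
E
python3 ef.py
```

```text
rim outer scene (array([1.27588e+01, 5.02500e-01, 9.50000e-03]), array([0.5024, 0.0098]))
rim outer scene front (array([1.99803e+01, 5.04000e-01, 8.50000e-03]), array([0.5037, 0.0089]))
mouth scene (array([2.12593e+01, 5.02500e-01, 1.00000e-02]), array([0.5025, 0.0099]))
rim outer top (array([2.6352e+01, 4.9950e-01, 3.5000e-03]), array([0.4993, 0.0054]))
mouth top (array([2.11787e+01, 5.03500e-01, 1.00000e-02]), array([0.5037, 0.0098]))
mouth top full (array([2.25053e+01, 5.03500e-01, 1.00000e-02]), array([0.5037, 0.0098]))
lid scene at hover (array([2.10785e+01, 5.01000e-01, 4.50000e-03]), array([0.501 , 0.0046])) (array([2.887e+01, 5.035e-01, 5.000e-03]), array([0.5033, 0.0049]))
lid scene0 (array([15.5667,  0.6105, -0.3048]), array([ 0.6101, -0.3048]))
lid top0 (array([16.7547,  0.612 , -0.3063]), array([ 0.6119, -0.3064]))
```

```bash
python3 -m creep '[0.3,0,0.8,0,1.5, 0.25,0.05,0.8,0,1.5, 0,0,0.8,0,1.5, 0,0,0.7,0,1.5, 0,0,0.5,0,1.5, 0,0,0,0,1.5, 0,0,0,0,1.5]'
python3 - <<'E'
from ef import *
go([.5043,.0092,.1232],83)
b=snapshot("scene");cv2.imwrite("pics/e_s.png",b[:,:,::-1])
p=state()["tcp_pos"];z=p[2]-.0052
print(fit("pics/e_s.png","scene",z,.066,p[:2],(-60,100),1),fit("pics/e_s.png","scene",z,.066,p[:2],(0,360),0))
c=(.504,.0095,.112)
o1=overlay(b,"scene",[((p[0],p[1],z),.066,(0,255,0)),(c,.062,(0,0,255))],260,125,65,65,6)
crop(b,260,125,65,65,6,"pics/x.png")
cv2.imwrite("pics/e3.png",np.hstack([o1,cv2.imread("pics/x.png")]))
E
```

```text
t: 9.07
tcp_pos: [0.5048, 0.0055, 0.1364]
ee_rot: [-179.7, 1.3, 82.3]
ft_force: [-0.1, -0.2, -0.5]
opening: 0.0223
t 9.0667 tcp [0.5048 0.0055 0.1364] rot [-179.7    1.3   82.3] open 0.0223 F [-0.1 -0.2 -0.5] J [-15.  45.  18. 106. -21.  33.   8.]
tool cm [ 0.39 -0.09  1.31] turn -0.7
(array([2.12374e+01, 5.03800e-01, 5.00000e-03]), array([0.5034, 0.0052])) (array([2.56151e+01, 5.04800e-01, 6.50000e-03]), array([0.5045, 0.0065]))
```

View pics/e3.png

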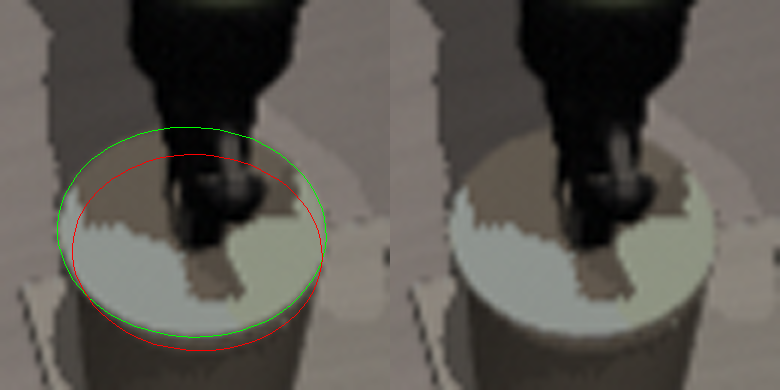

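```bash
python3 -m creep '[0.2,-0.04,0,0,1.5, 0.2,0,0,0,1.5, 0,0,0,0,1.5, 0,0,0.4,0,1.5, 0,0,0.2,0,1.5, 0,0,0,0,1.5, 0,0,0,0,1.5]'
python3 -c "
from h import *
go([.5043,.0092,.1232],83)"
```

```text
t: 9.7
tcp_pos: [0.5054, 0.0101, 0.1309]
ee_rot: [-179.8, 1.3, 82.3]
ft_force: [-1.0, 0.9, -1.1]
opening: 0.0223
t 9.7 tcp [0.5054 0.0101 0.1309] rot [-179.8    1.3   82.3] open 0.0223 F [-1.   0.9 -1.1] J [-15.  45.  17. 106. -21.  32.   8.]
tool cm [-0.09 -0.1   0.77] turn -0.67
```

```bash
python3 -m creep '[0,0,0.2,0,1.5, 0,0,0.2,0,1.5, 0,0,0,0,1.5]'
python3 -c "
from h import *
go([.5043,.0092,.1232],83)"
```

```text
t: 9.95
tcp_pos: [0.5054, 0.0099, 0.1265]
ee_rot: [-179.8, 1.3, 82.3]
ft_force: [-0.8, -0.3, -0.7]
opening: 0.0223
t 9.95 tcp [0.5054 0.0099 0.1265] rot [-179.8    1.3   82.3] open 0.0223 F [-0.8 -0.3 -0.7] J [-15.  46.  17. 106. -21.  32.   8.]
tool cm [-0.07 -0.1   0.33] turn -0.69
```

Plug entering the mouth with no contact force; continuing.

```bash
python3 -m creep '[0,0,0.2,0,1.5, 0,0,0.1,0,1.5, 0,0,0,0,1.5]'
python3 -c "
from h import *
go([.5043,.0092,.1232],83)"
```

```text
t: 10.2
tcp_pos: [0.5048, 0.0091, 0.1234]
ee_rot: [-179.7, 1.3, 82.3]
ft_force: [-1.0, -0.6, -2.5]
opening: 0.0222
t 10.2 tcp [0.5048 0.0091 0.1234] rot [-179.7    1.3   82.3] open 0.0222 F [-1.  -0.6 -2.5] J [-15.  46.  17. 107. -21.  31.   8.]
tool cm [ 0.   -0.05  0.02] turn -0.73
```

```bash
python3 -m creep '[0,0,0.1,0,1.5, 0,0,0.1,0,1.5, 0,0,0,0,1.5]'
python3 -c "
from h import *
go([.5043,.0092,.1232],83)"
```

```text
t: 10.45
tcp_pos: [0.5048, 0.0091, 0.1231]
ee_rot: [-179.8, 1.2, 82.3]
ft_force: [-0.6, -1.5, -2.9]
opening: 0.0225
t 10.45 tcp [0.5048 0.0091 0.1231] rot [-179.8    1.2   82.3] open 0.0225 F [-0.6 -1.5 -2.9] J [-14.  46.  17. 107. -21.  31.   8.]
tool cm [ 0.   -0.05 -0.01] turn -0.75
```

```bash
python3 -m creep '[0,0,0.2,0,1.5, 0,0,0.2,0,1.5, 0,0,0.2,0,1.5]'
python3 -c "
from h import *
go([.5043,.0092,.1232],83)"
```

```text
t: 10.7
tcp_pos: [0.505, 0.0091, 0.1226]
ee_rot: [180.0, 1.0, 82.2]
ft_force: [-16.0, 2.3, 58.2]
opening: 0.0223
t 10.7 tcp [0.505  0.0091 0.1226] rot [180.    1.   82.2] open 0.0223 F [-16.    2.3  58.2] J [-14.  46.  17. 107. -21.  31.   8.]
tool cm [-0.   -0.07 -0.06] turn -0.78
```

```bash
python3 -m creep '[0,0,0,0,1.5, 0,0,0,0,1.5]'
python3 -c "
from h import *
go([.5043,.0092,.1232],83)"
python3 -m creep '[0,0,0,0,2.4, 0,0,0,0,3, 0,0,0,0,4, 0,0,0,0,5, 0,0,0,0,5]'
```

```text
t: 10.87
tcp_pos: [0.5048, 0.0092, 0.1237]
ee_rot: [180.0, 1.0, 82.2]
ft_force: [-1.3, -1.0, -2.4]
opening: 0.0224
t 10.8667 tcp [0.5048 0.0092 0.1237] rot [180.    1.   82.2] open 0.0224 F [-1.3 -1.  -2.4] J [-14.  46.  17. 107. -21.  31.   8.]
tool cm [-0.   -0.05  0.05] turn -0.79
t: 11.28
tcp_pos: [0.5055, 0.0094, 0.1232]
ee_rot: [179.9, 1.0, 82.2]
ft_force: [0.4, -0.1, 0.2]
opening: 0.0502
```

Released. I'll raise the tool straight up and check the lid.

```bash
python3 -m creep '[0,0,-0.5,0,5, 0,0,-1,0,5, 0,0,-2,0,5, 0,0,-3,0,5, 0,0,-3,0,5, 0,0,-3,0,4, 0,0,-2,0,2, 0,0,0,0,0, 0,0,0,0,0]'
python3 - <<'E'
from ef import *
go([.53,.21,.26],83)
b=snapshot("scene");cv2.imwrite("pics/f_s.png",b[:,:,::-1])
print(fit("pics/f_s.png","scene",.118,.066,(.505,.009),(-60,100),1),fit("pics/f_s.png","scene",.118,.066,(.505,.009),(0,360),0))
o1=overlay(b,"scene",[((.505,.0095,.118),.066,(0,255,0))],255,100,115,90,6)
cv2.imwrite("pics/f3.png",o1)
E
```

```text
t: 12.03
tcp_pos: [0.5048, 0.0116, 0.2768]
ee_rot: [179.9, 1.1, 82.2]
ft_force: [0.6, 0.1, -0.5]
opening: 0.0045
t 12.0333 tcp [0.5048 0.0116 0.2768] rot [179.9   1.1  82.2] open 0.0045 F [ 0.6  0.1 -0.5] J [-19.  33.  24.  95. -15.  55.   3.]
tool cm [20.03 -0.21  1.31] turn -0.84
(array([2.09664e+01, 5.03500e-01, 9.00000e-03]), array([0.5034, 0.0089])) (array([2.74619e+01, 5.04500e-01, 1.00000e-02]), array([0.5044, 0.0101]))
```

View pics/f3.png

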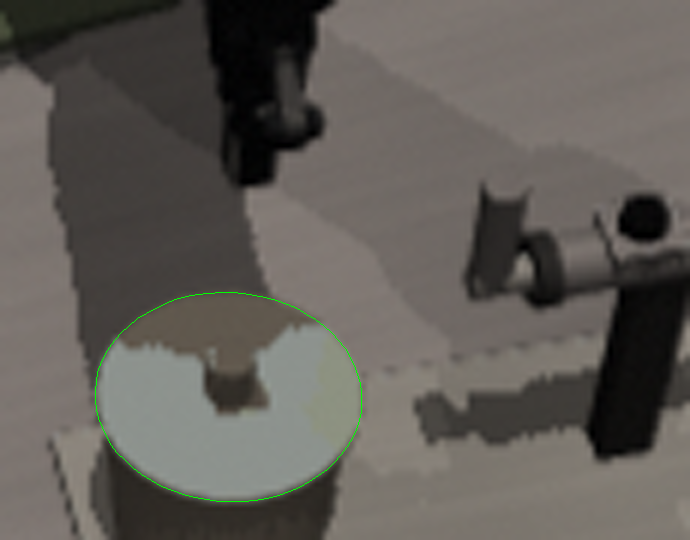

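The overlaid circle matches the lid, which sits level at about (0.505, 0.0095). Next I refine the button and the post.

Run:
```python
from ef import *
for n in("scene","top"):
    print(n,"but",fit(f"pics/{n}0.png",n,.2,.012,(.530,.2095),(0,360),-1),"post",fit(f"pics/{n}0.png",n,.238,.011,(.521,.1365),(0,360),1))
for a in(82,83,84):
    d=np.array([np.cos(np.radians(a)),np.sin(np.radians(a))]);print(a,np.array([.5042,.0095])+.205*d,np.array([.5042,.0095])+.13*d)
# tray long edges direction in top
print(atz("top",88.5,161.5,.0),atz("top",243,184,.0))
```

```text
scene but (array([24.976 ,  0.5315,  0.2095]), array([0.532 , 0.2098])) post (array([7.6125, 0.517 , 0.14  ]), array([0.5174, 0.1399]))
top but (array([25.  ,  0.53,  0.21]), array([0.5298, 0.2098])) post (array([22.2279,  0.5195,  0.14  ]), array([0.5192, 0.1395]))
82 [0.53273049 0.21250495] [0.5222925  0.13823485]
83 [0.52918322 0.21297196] [0.52004301 0.138531  ]
84 [0.52562833 0.21337699] [0.5177887  0.13878785]
[0.62721117 0.40425761 0.        ] [ 0.56979651 -0.07318913  0.        ]
```

```bash
python3 -m creep '[2,0,0,-0.8,0, 2.5,0,0,0,0, 2.5,0,0,0,0, 2.5,0,0,0,0, 2.5,0,0,0,0, 2.5,0,0,0,0, 2,0,0,0,0, 1,0,0,0,0, 0,0,0,0,0, 0,0,0,0,0]'
python3 -c "
from h import *
go([.5303,.2105,.205],83)"
```

```text
t: 12.92
tcp_pos: [0.5249, 0.1903, 0.2645]
ee_rot: [-179.4, 1.4, 82.7]
ft_force: [-0.7, -0.8, 0.4]
opening: 0.0002
t 12.9167 tcp [0.5249 0.1903 0.2645] rot [-179.4    1.4   82.7] open 0.0002 F [-0.7 -0.8  0.4] J [-36.  40.  25.  85. -17.  61. -15.]
tool cm [2.22 0.34 5.89] turn -0.25
```

```bash
python3 -m creep '[0.75,0.12,0.3,0,0, 0.75,0.11,0.3,0,0, 0.72,0.11,0.3,0,0, 0,0,1,0,0, 0,0,1,0,0, 0,0,0.9,0,0, 0,0,0,0,0, 0,0,0,0,0]'
python3 - <<'E'
from h import *
go([.5303,.2105,.2],83)
crop(snapshot("scene"),325,90,80,70,8,"pics/g1.png")
E
```

```text
t: 13.58
tcp_pos: [0.5323, 0.2093, 0.2227]
ee_rot: [-179.4, 1.5, 82.4]
ft_force: [0.7, 0.7, -0.0]
opening: 0.0004
t 13.5833 tcp [0.5323 0.2093 0.2227] rot [-179.4    1.5   82.4] open 0.0004 F [ 0.7  0.7 -0. ] J [-37.  44.  24.  85. -18.  56. -16.]
tool cm [ 0.15 -0.19  2.27] turn -0.6
```

View pics/g1.png

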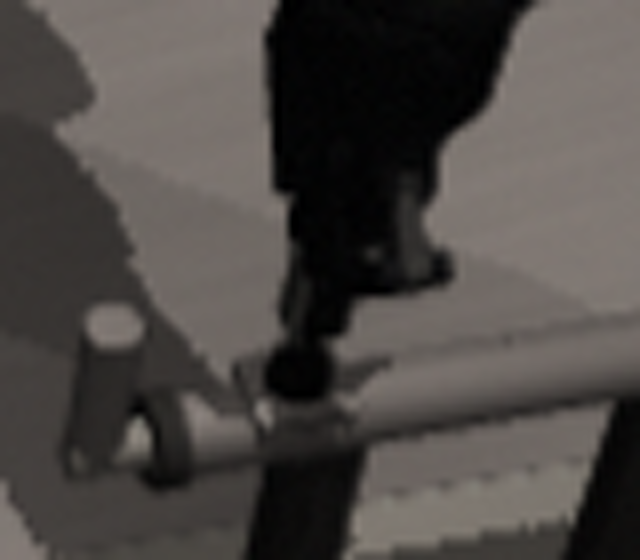

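Run:
```python
from h import *
for p in([.5323,.2093,.2227],[.5323,.2093,.2],[.5303,.2105,.2],[.5303,.2105,.2227]):
    u,v=proj("scene",p);print(round((u-325)*8+3.5),round((v-90)*8+3.5))
```

```text
307 330
298 372
298 368
308 325
```

```bash
python3 -m creep '[0.1,-0.15,0.8,0,0, 0,0,0.6,0,0, 0,0,0.4,0,0, 0,0,0,0,0, 0,0,0,0,0]'
python3 -c "
from h import *
go([.5303,.2105,.192],83)"
```

```text
t: 14.05
tcp_pos: [0.5309, 0.2101, 0.2038]
ee_rot: [-179.5, 1.5, 82.4]
ft_force: [-0.4, -0.6, -0.7]
opening: 0.0005
t 14.05 tcp [0.5309 0.2101 0.2038] rot [-179.5    1.5   82.4] open 0.0005 F [-0.4 -0.6 -0.7] J [-37.  45.  24.  87. -19.  53. -15.]
tool cm [ 0.06 -0.05  1.18] turn -0.62
```

```bash
python3 -m creep '[0.05,-0.05,0.4,0,0, 0,0,0.3,0,0, 0,0,0.2,0,0, 0,0,0.1,0,0]'
python3 -m creep '[0,0,0,0,0]'
python3 -c "
from h import *
go([.5303,.2105,.192],83)"
```

```text
t: 14.38
tcp_pos: [0.5307, 0.2106, 0.1936]
ee_rot: [-179.5, 1.4, 82.4]
ft_force: [0.3, -0.2, 2.1]
opening: -0.0002
t: 14.47
tcp_pos: [0.5307, 0.2106, 0.1935]
ee_rot: [-179.6, 1.4, 82.4]
ft_force: [0.2, 0.8, 1.9]
opening: 0.0001
t 14.4667 tcp [0.5307 0.2106 0.1935] rot [-179.6    1.4   82.4] open 0.0001 F [0.2 0.8 1.9] J [-37.  45.  23.  88. -20.  52. -15.]
tool cm [-0.01 -0.04  0.15] turn -0.62
```

```bash
python3 -m creep '[0,0,0.1,0,0, 0,0,0.1,0,0]'; python3 -m creep '[0,0,0.1,0,0, 0,0,0.05,0,0]'
```

```text
t: 14.63
tcp_pos: [0.5309, 0.2106, 0.1919]
ee_rot: [-179.6, 1.4, 82.4]
ft_force: [-5.4, -1.9, 24.8]
opening: -0.0002
t: 14.8
tcp_pos: [0.5308, 0.2106, 0.1921]
ee_rot: [-179.6, 1.3, 82.4]
ft_force: [-3.6, -0.8, 8.0]
opening: 0.0001
```

```bash
python3 -m creep '[0,0,-0.5,0,0, 0,0,-1.5,0,0, 0,0,-2,0,2, 0,0,-2,0,4, 0,0,-1.2,0,5, -1.5,0,0,0,5, -2,0,0,0,5, -2,0,0,0,5, -1,0,0,0,5, 0,0,0,0,5, 0,0,0,0,5]'
python3 - <<'E'
from h import *
go([.52,.139,.199],83)
crop(snapshot("scene"),305,80,90,75,8,"pics/i1.png")
E
```

```text
t: 15.72
tcp_pos: [0.5217, 0.1443, 0.2691]
ee_rot: [-179.6, 1.4, 82.4]
ft_force: [-0.5, 0.2, -0.4]
opening: 0.0498
t 15.7167 tcp [0.5217 0.1443 0.2691] rot [-179.6    1.4   82.4] open 0.0498 F [-0.5  0.2 -0.4] J [-32.  38.  25.  88. -16.  59. -11.]
tool cm [-0.38 -0.05  7.02] turn -0.6
```

View pics/i1.png

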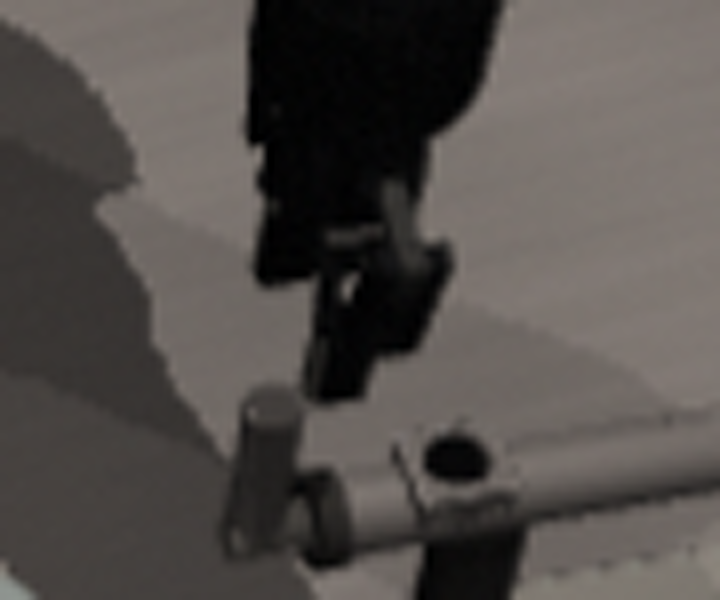

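Run:
```python
from h import *
for p in([.52,.139,.238],[.5217+.035,.1443-.004,.265],[.5217+.027,.1443-.003,.265],[.5217-.03,.1443+.004,.265]):
    u,v=proj("scene",p);print(round((u-305)*8+3.5),round((v-80)*8+3.5))
```

```text
277 406
335 427
327 410
276 290
```

```bash
python3 -m creep '[-0.25,-0.03,0,-0.6,5, -0.2,-0.03,0,0,5, 0,0,1,0,5, 0,0,0.8,0,5, 0,0,0,0,5, 0,0,0,0,5]'
python3 - <<'E'
from h import *
go([.5195,.1388,.199],83)
crop(snapshot("scene"),305,80,90,75,8,"pics/i2.png")
E
```

```text
t: 16.27
tcp_pos: [0.5203, 0.1426, 0.2494]
ee_rot: [-179.5, 1.4, 83.3]
ft_force: [-0.3, -0.7, 0.9]
opening: 0.0497
t 16.2667 tcp [0.5203 0.1426 0.2494] rot [-179.5    1.4   83.3] open 0.0497 F [-0.3 -0.7  0.9] J [-32.  39.  24.  90. -17.  56.  -9.]
tool cm [-0.26  0.01  5.05] turn 0.35
```

View pics/i2.png

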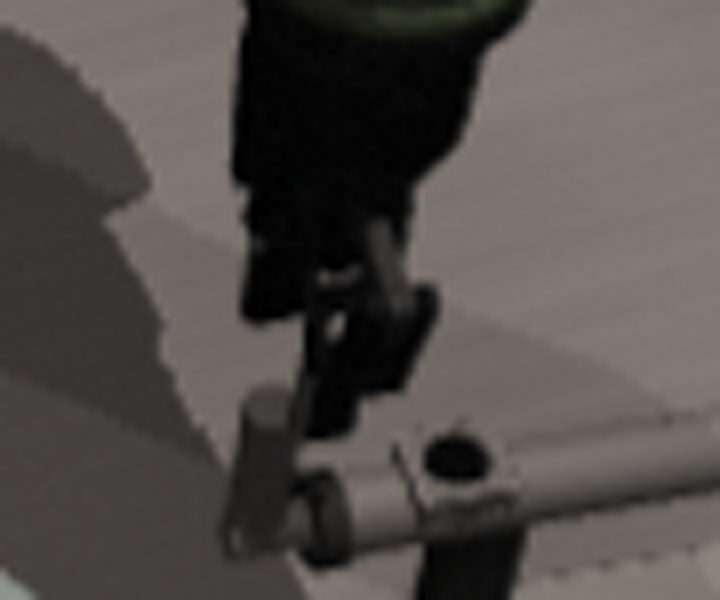

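```bash
python3 -m creep '[-0.25,0,0.5,0.3,5, 0,0,1,0,5, 0,0,1,0,5, 0,0,1,0,5, 0,0,0.5,0,5, 0,0,0,0,5, 0,0,0,0,5]'
python3 - <<'E'
from h import *
go([.5195,.1388,.202],83)
crop(snapshot("scene"),305,80,90,75,8,"pics/i3.png")
E
```

```text
t: 16.9
tcp_pos: [0.5201, 0.1386, 0.2084]
ee_rot: [-179.6, 1.3, 83.0]
ft_force: [0.0, 0.1, 0.3]
opening: 0.0497
t 16.9 tcp [0.5201 0.1386 0.2084] rot [-179.6    1.3   83. ] open 0.0497 F [0.  0.1 0.3] J [-31.  41.  23.  94. -18.  49.  -8.]
tool cm [ 0.03 -0.06  0.64] turn -0.04
```

View pics/i3.png

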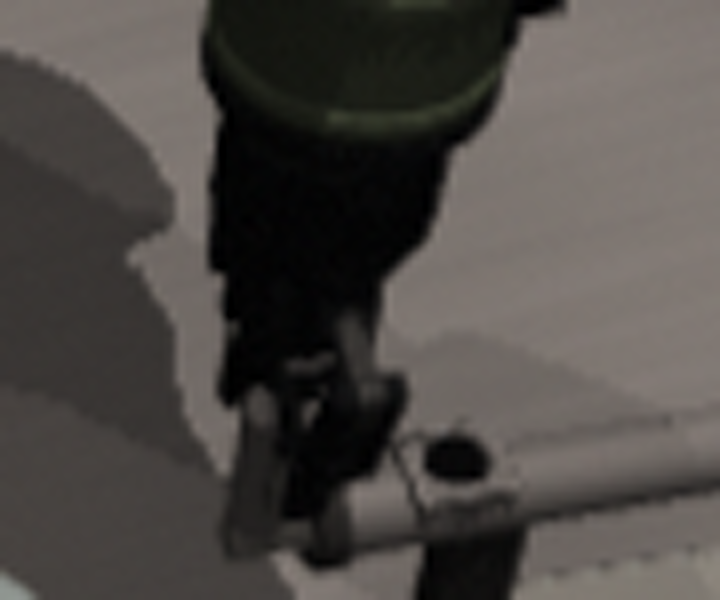

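```bash
python3 -m creep '[0,-0.05,0.3,0,5, 0,0,0.3,0,5, 0,0,0,0,4, 0,0,0,0,3, 0,0,0,0,2.4, 0,0,0,0,1.5, 0,0,0,0,1.2, 0,0,0,0,1.2, 0,0,0,0,1.2]' 100
python3 - <<'E'
from h import *
go([.5195-.2*np.cos(np.radians(83)),.1388-.2*np.sin(np.radians(83)),.202],83)
crop(snapshot("scene"),305,80,90,75,8,"pics/i4.png")
E
```

```text
t: 17.7
tcp_pos: [0.5193, 0.1387, 0.2036]
ee_rot: [-179.7, 1.3, 83.0]
ft_force: [-0.5, 0.1, -1.4]
opening: 0.0199
t 17.7 tcp [0.5193 0.1387 0.2036] rot [-179.7    1.3   83. ] open 0.0199 F [-0.5  0.1 -1.4] J [-31.  42.  23.  95. -19.  48.  -8.]
tool cm [-19.98   0.03   0.6 ] turn -0.03
```

View pics/i4.png

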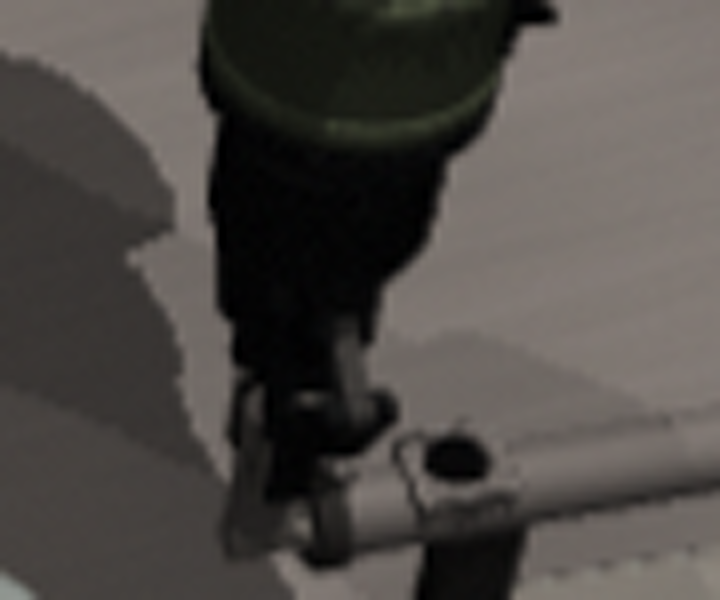

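```bash
python3 -m creep '[-0.6,0,0.01,0,1.2, -0.8,0,0.02,0,1.2, -0.8,0,0.02,0,1.2, -0.8,0,0.02,0,1.2, -0.8,0,0.02,0,1.2, 0,0,0,0,1.2]'
python3 -c "
from h import *
go([.5193-.2*np.cos(np.radians(83)),.1387-.2*np.sin(np.radians(83)),.2036],83)"
```

```text
t: 18.25
tcp_pos: [0.5144, 0.0974, 0.2036]
ee_rot: [-179.7, 1.2, 83.0]
ft_force: [0.2, 1.2, -4.5]
opening: 0.0196
t 18.25 tcp [0.5144 0.0974 0.2036] rot [-179.7    1.2   83. ] open 0.0196 F [ 0.2  1.2 -4.5] J [-27.  40.  22.  98. -18.  46.  -3.]
tool cm [-15.84  -0.     0.33] turn -0.03
```

```bash
python3 -m creep '[-1,0,0.02,0,1.2, -1,0,0.02,0,1.2, -1,0,0.02,0,1.2, -1,0,0.02,0,1.2]'
python3 - <<'E'
from h import *
go([.5193-.2*np.cos(np.radians(83)),.1387-.2*np.sin(np.radians(83)),.2036],83)
crop(snapshot("scene"),255,90,140,100,5.5,"pics/j1.png")
E
```

```text
t: 18.58
tcp_pos: [0.5095, 0.0569, 0.2036]
ee_rot: [-179.8, 1.1, 83.1]
ft_force: [2.0, 2.9, -2.2]
opening: 0.0196
t 18.5833 tcp [0.5095 0.0569 0.2036] rot [-179.8    1.1   83.1] open 0.0196 F [ 2.   2.9 -2.2] J [-22.  39.  21. 100. -18.  44.   1.]
tool cm [-11.76  -0.04   0.23] turn 0.09
```

View pics/j1.png

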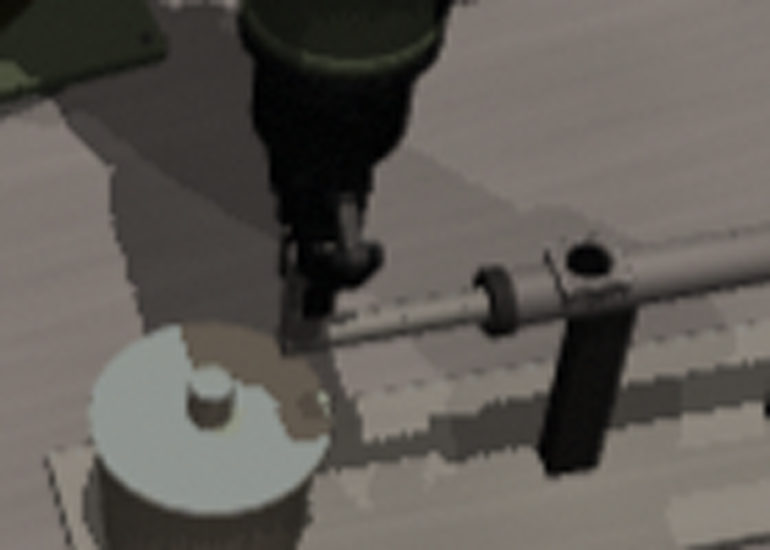

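The bar is coming out and the lid is undisturbed. I continue pulling through the first stop.

```bash
python3 -m creep '[-1,0,0.02,0,1.2, -1,0,0.02,0,1.2, -1,0,0.02,0,1.2, -1,0,0.02,0,1.2, -1,0,0.02,0,1.2, -1,0,0.02,0,1.2]'
python3 - <<'E'
from h import *
go([.5193-.2*np.cos(np.radians(83)),.1387-.2*np.sin(np.radians(83)),.2036],83)
E
```

```text
t: 19.13
tcp_pos: [0.5019, -0.0068, 0.2036]
ee_rot: [-179.8, 1.0, 83.1]
ft_force: [2.7, 4.2, -1.6]
opening: 0.0198
t 19.1333 tcp [ 0.5019 -0.0068  0.2036] rot [-179.8    1.    83.1] open 0.0198 F [ 2.7  4.2 -1.6] J [-15.  38.  20. 102. -17.  43.   7.]
tool cm [-5.34 -0.06  0.09] turn 0.11
```

```bash
python3 -m creep '[-1,0,0.02,0,1.2, -1,0,0.02,0,1.2, -1,0,0.02,0,1.2, -0.8,0,0.02,0,1.2, -0.5,0,0.01,0,1.2]'
python3 - <<'E'
from h import *
go([.5193-.2*np.cos(np.radians(83)),.1387-.2*np.sin(np.radians(83)),.2036],83)
crop(snapshot("scene"),235,90,160,110,4.8,"pics/k1.png")
E
```

```text
t: 19.55
tcp_pos: [0.4961, -0.0553, 0.2036]
ee_rot: [-179.8, 1.0, 83.0]
ft_force: [2.8, 4.2, -1.1]
opening: 0.0197
t 19.55 tcp [ 0.4961 -0.0553  0.2036] rot [-179.8    1.    83. ] open 0.0197 F [ 2.8  4.2 -1.1] J [ -9.  38.  20. 103. -16.  42.  12.]
tool cm [-0.46 -0.06  0.01] turn 0.04
```

View pics/k1.png

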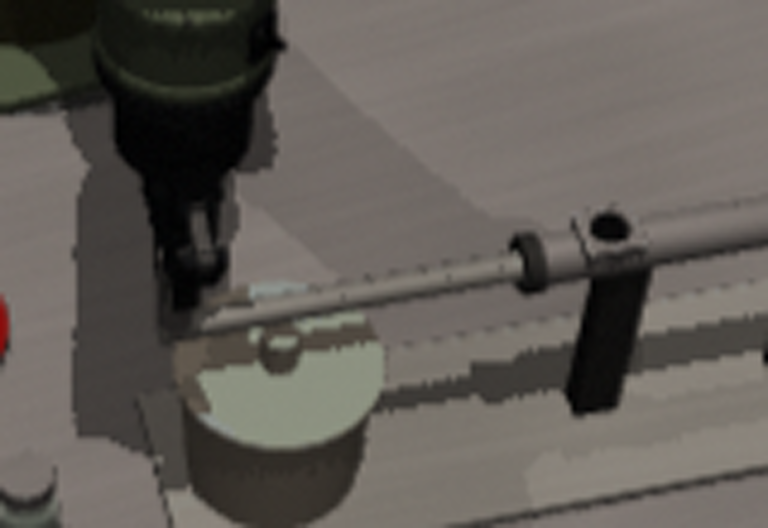

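Moving the last few mm to the hard end in small steps while watching the force.

```bash
python3 -m creep '[-0.2,0,0,0,1.2, -0.15,0,0,0,1.2]'; python3 -m creep '[-0.15,0,0,0,1.2, -0.15,0,0,0,1.2]'
```

```text
t: 19.77
tcp_pos: [0.4956, -0.0597, 0.2036]
ee_rot: [-179.8, 1.0, 83.0]
ft_force: [3.2, 3.5, -1.4]
opening: 0.0196
t: 19.93
tcp_pos: [0.4956, -0.06, 0.2036]
ee_rot: [-179.8, 0.8, 83.1]
ft_force: [3.8, 13.1, 2.1]
opening: 0.0199
```

```bash
python3 -m creep '[-0.2,0,0,0,1.2, -0.2,0,0,0,1.2]'
python3 - <<'E'
from h import *
go([.5193-.2*np.cos(np.radians(83)),.1387-.2*np.sin(np.radians(83)),.2036],83)
E
```

```text
t: 20.1
tcp_pos: [0.4955, -0.0599, 0.2036]
ee_rot: [-179.7, 0.5, 83.4]
ft_force: [3.3, 16.1, 0.9]
opening: 0.0196
t 20.1 tcp [ 0.4955 -0.0599  0.2036] rot [-179.7    0.5   83.4] open 0.0196 F [ 3.3 16.1  0.9] J [ -8.  38.  19. 103. -16.  42.  13.]
tool cm [ 0.   -0.06  0.  ] turn 0.35
```

```bash
python3 -m creep '[-0.15,0,0,0,1.2, -0.15,0,0,0,1.2, -0.15,0,0,0,1.2, -0.15,0,0,0,1.2]'
python3 - <<'E'
from ef import *
go([.5193-.2*np.cos(np.radians(83)),.1387-.2*np.sin(np.radians(83)),.2036],83)
b=snapshot("scene");cv2.imwrite("pics/l_s.png",b[:,:,::-1]);print(state()["dq"].round(2))
print(fit("pics/l_s.png","scene",.118,.066,(.505,.009),(-60,100),1))
cv2.imwrite("pics/l1.png",overlay(b,"scene",[((.505,.0095,.118),.066,(0,255,0))],235,90,160,110,4.8))
E
```

```text
t: 20.43
tcp_pos: [0.4955, -0.0597, 0.2036]
ee_rot: [-179.7, 0.1, 83.7]
ft_force: [2.7, 11.8, 1.2]
opening: 0.0197
t 20.4333 tcp [ 0.4955 -0.0597  0.2036] rot [-1.797e+02  1.000e-01  8.370e+01] open 0.0197 F [ 2.7 11.8  1.2] J [ -7.  38.  18. 103. -17.  42.  14.]
tool cm [-0.02 -0.06  0.  ] turn 0.68
[-0.25  0.04  0.11 -0.08  0.03 -0.04 -0.31]
(array([2.11593e+01, 5.06500e-01, 7.50000e-03]), array([0.5061, 0.0079]))
```

View pics/l1.png

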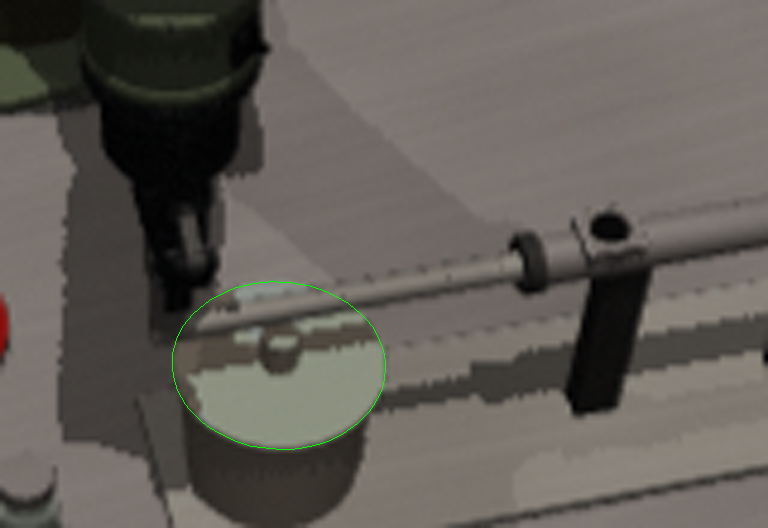

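View pics/l_s.png

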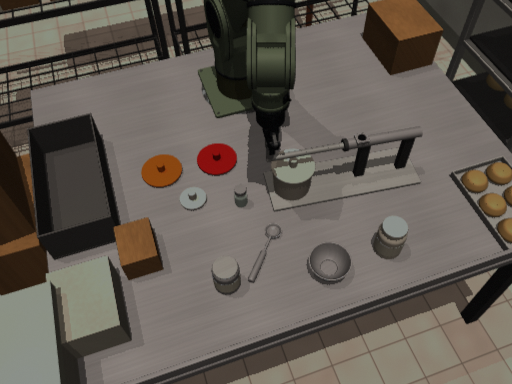

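Checks agree: the tool moved 200 mm, and the force stepped up there to 12–16 N at the hard end. The lid is still in its circle, the button is down and the bystanders look unmoved. Handing in.

Run:
```python
from workcell import finish_job,state
print(finish_job());s=state();print(s["t"],s["tcp_pos"].round(4),s["ft_force"].round(1),s["opening"])
```

```text
the job is handed in; nothing more can be done
None
the job is handed in; nothing more can be done
```

I did every step and handed the job in at about 20.5 s. No verdict was reported.

- **Lid:** I lifted the larger white lid by its knob, lowered it into the pail mouth and let go. It sits level at about (0.505, 0.0095), within about 1–2 mm of my estimate of the rim centre.
- **Button:** I pushed it down until it bottomed out, with the fingertips at z = 0.192 m and the force at 25 N.
- **Bar:** I gripped the post at 100 N and pulled past the first stop to the hard end. The tool moved 200 mm, and the force rose from about 4 N to between 12 and 16 N. The post was still gripped and pressed against the stop at hand-in.

The last picture showed the lid seated under the bar with a gap above its knob, the button down and the bystanders where they had been.

Things that disagreed or were rough:
- **Lid press:** seating the lid briefly read 58 N at the wrist. That is below the 120 N limit, but I pressed harder than I meant to.
- **Last lid fit:** the final edge fit came out 2–3 mm from the earlier one. The overlaid circle still matched, so I put this down to the bar's shadow and the bar partly covering the lid.
- **Camera agreement:** the two cameras first differed by about 6 mm on the rim, and agreed to 1–2 mm after edge fitting.

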